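# Dock the power pack and hold the document camera raised

## Robot

A 6-joint arm with a two-finger parallel gripper is mounted at the origin on the work surface. World frame = base frame: x ahead of the robot, y to its left, z up, the work surface at z = 0. Lengths are in m, angles in rad, forces in N, time in s.
With the tool pointing down it reaches from about 0.35 to 0.85 m from the base axis. Payload 8.1 kg.
Tool frame: the origin (TCP) lies between the finger pads; the fingertips stand tips_ahead ahead of it and the grasp point (between the pads) lies 8 mm behind it (tips_ahead is the distance from the TCP to the fingertips, in m); z points along the fingers, x is the direction in which the jaws open and shut, and the axes are right-handed (so a half turn about z gives the same grasp; the last joint's range is limited). The gripper opens to 93 mm and grips with 3 to 60 N. Pads are 15 mm wide; open, the fingers measure 128 mm over their backs; the gripper's body (75 mm by 188 mm) begins 65 mm behind the grasp point.
Start: joints at [-1.309, 0.13, 1.488, -0, 1.523, -0.085], TCP at [0.204, -0.564, 0.23] pointing down, gripper open.
Joint ranges: [-2.96, 2.96], [-0.89, 2.26], [0.02, 2.5], [-1.34, 4.48], [0, 2.73], [-2.66, 2.66]. Speed limits (rad/s): [2.39, 2.39, 2.79, 3.14, 3.14, 3.14].

## Interface

Orientations are given as a rotation vector (axis times angle).
In Python, from plant import * gives the robot as it stands.
- The arm moves only by the tool play_rows, never from a script. Its argument "increments" is a list that holds one entry, the list of rows, each a list of 4 numbers: the shift along the tool's x, y, z in cm, then the turn about the tool's z in rad. A call has 1 to 5 rows; each row is the pose to reach, as a shift and turn from the pose measured when the call began, along the tool's axes at that moment; what a row does not reach only later rows make up. A row lasts 1/10 s, in which the tool goes at most 50 mm and 8.59 degrees, less where a joint would pass 70% of its speed; a pose out of reach is approached as far as the arm can. A call with a gripper value outside its range is refused whole. "jaw" is the finger opening in cm, from 0 to 9.3, set as the call begins (left out, the last holds). The fingers move at their own pace and stop on an object; "squeeze" is the grip in N (left out, the last holds). Time passes only in rows, so rows that repeat a pose let the fingers close. It gives the time, the measured TCP pose, the force and the opening at its end, in the units of the state.
- read_state(): the state, without advancing time (a new reading comes with each control period).
- read_camera(name): name is "side" or "top"; returns (picture, depth): 420x560x3 uint8, blue, green, red; 420x560 float32, m along the optical axis (not along the pixel's ray), 0 where there is no reading.
- camera_params(name): a dict with "K" (3x3 intrinsics, pixels), "k1" (the pictures are not rectified: a ray, as slopes to the right and down, at radius r is drawn at 1 + k1 r^2 times it, then the intrinsics apply), "eye" and "orientation" of the camera in the world. Camera axes: x right, y up, looking along -z (the intrinsics and any distortion apply to the point x, -y, -z); pixel columns grow to the right and rows downward; lengths in m; the calibration is good to about 2 mm. A picture is of the moment at which its call begins. camera_params takes no time and is no camera call.
- close_job(): hands the job in, once; it reports no verdict.
The state is a dict: "t": time; "q": joint angles; "dq": joint speeds; "joint_torque": joint torques, N m; "tool_pos": TCP position; "orientation": TCP orientation; "force": force on the tool from outside, world axes, zero at the start; "wrist_torque": the same for the moment, N m; "opening": finger opening in m.
Only numpy, scipy, OpenCV 4.12 (cv2) and the standard library are available. Lean on these libraries where they do the work, as an engineer would, in place of code of your own. Each camera call takes 0.05 s, during which the arm holds its last target.

## Task

Get the document camera on the desk ready: first, with its column still down, slide the loose power pack, brass contacts first, up against the docking end of the camera's foot so that the gap is closed, the two end faces flush and the sides in line. Then squeeze the release button on the camera's head, pull the column straight up past its first stop to its second stop (both sections fully out), and finish while still holding the head up there, since springs draw it back down if it is let go. Leave the mug, mouse and note block where they are.

Things in the scene. Friction and masses are not known exactly. Their poses are not given: they have to be found in the camera images.
- stand: Document camera fixed to the desk, turned differently each time. Foot: grey block 130 (own x) x 58 (own y) x 30 mm high, from x = -85 to +45; an aluminium outer tube, 34 mm across, rises to 100 mm above the desk. Origin: on the desk, below the tube's axis. x runs along the foot, to the side over which the lens arm reaches (a sheet of paper lies there); z up.
- dock_face (a point): Centre of the foot's docking end (the flat end face at own x = -85 mm, 15 mm above the desk), axes as the stand's: the pack comes to it from its -x side.
- pack: Loose power pack: grey block 60 (own x) x 58 (own y) x 30 mm high, 0.2 to 0.42 kg, as wide and high as the foot, two brass contacts on its +x end, which already looks to the foot. Origin: centre of its underside; z up. It lies flat off the foot's docking end, about 2 to 7 cm away, up to 25 mm to one side and turned up to 0.35 rad from square.
- pack_face (a point): Centre of the pack's contact end (own x = +30 mm, 15 mm above its underside), axes as the pack's. Flush means this point meets dock_face with the axes of both parallel.
- head: Black head on the column, 34 (own x) x 36 (own y) x 40 mm; axes as the stand's. Origin: on the column's axis, 22 mm over its underside, 126 mm above the desk when stowed. Lens arm on +x: 18 mm wide, z -1 to +13 mm, to x = 98; lens 32 mm across at x = 85, down to z = -14. Both y sides are free to grip: 44 mm over head and button, 38 with it pressed. It slides only up and down.
- button_pad (a point): Middle of the outer face of the release button, a grey pad 22 wide x 28 mm high that stands 8 mm proud of the head's -y side. It is pushed in towards +y, so fingers closing on the head along y squeeze it in.
- release_button (a joint): Travel of the release button (m): 0 out, 0.006 fully in; spring of 4 N at rest to 7 N fully in. With the column stowed, a lock keeps it from rising unless the button is in by more than about 3 mm; above the first 12 mm the lock is not felt.
- upper_section (a joint): How far the thin upper section stands out of the lower one (m): 0 stowed, 0.05 at its stop. It comes out first when the head is pulled up (pull of about 6 to 7 N): its end is the first stop. A spring draws it back in when let go.
- lower_section (a joint): How far the lower section stands out of the outer tube (m): 0 stowed, 0.05 at its stop. It follows once the upper one is out (pull of about 9 to 11 N). Its hard end, both sections out, is the second stop: the head is then 100 mm above its stowed height. A spring draws it back in when let go.
- mug: White mug, 80 mm across, 95 mm high, standing on the desk; a bystander. Origin: centre of its underside.
- mouse: Black computer mouse, 100 x 60 x 34 mm; a bystander. Origin: centre of its underside.
- notes: Block of note paper, 76 x 76 x 30 mm; a bystander. Origin: centre of its underside.
There are look-alikes about, which are no part of the job. What is meant by the pack is not black or purple, and is the larger of those in its own colour.

How it is judged:
By the outcome, as a careful person would: the job done as asked, in the order asked, and still so for the second after the job is handed in, while the arm keeps its last pose, push and grip.
It also fails if it takes over 48 s, if anything falls off the work surface, if the arm or the gripper's body presses on something with over 40 N, if the wrist force passes 120 N, or if a joint passes its speed limit or range.

## Working session

There is one attempt and no reset: what is moved stays moved. The work goes in short steps, Python scripts to look and compute and a tool call to move; the robot and the scene stay as the last step left them, time stands still between calls to the robot, and variables do not carry over. Pictures are saved under pics/ and viewed, and the job is handed in when it is done.

Besides the shell and the picture viewer there is one more tool, called after "Call:" by a JSON object that holds its "name" and its "arguments", one argument or row to a line. play_rows: Moves the arm, as the interface text tells. Its arguments: {"type":"object","properties":{"increments":{"type":"array"},"jaw":{"type":"number"},"squeeze":{"type":"number"}},"required":["increments"]}

```bash
ls; mkdir -p pics; python3 - <<'E'
from plant import *
import cv2, numpy as np
s=read_state(); print(s)
for n in("side","top"):
    p,d=read_camera(n); cv2.imwrite(f"pics/{n}0.png",p); np.save(f"pics/{n}0_d.npy",d); print(n,camera_params(n),d.min(),d.max())
E
```

```text
pics
{'t': 0.0, 'q': array([-1.30943389e+00,  1.31140029e-01,  1.48928280e+00,  2.63727538e-05,
        1.52304232e+00, -8.53735064e-02]), 'dq': array([ 0.00023057, -0.0018259 , -0.00045992,  0.00044872, -0.00046123,
        0.00074835]), 'joint_torque': array([ 2.46352756e-03, -5.59833956e+01, -4.91762424e+01,  7.72557990e-02,
        3.50545195e-02, -1.43649995e-04]), 'tool_pos': array([ 0.20379601, -0.56372647,  0.22859816]), 'orientation': array([-2.57033850e+00,  1.80423892e+00,  2.22710239e-03]), 'force': array([-0.77328988,  0.0476527 ,  0.8528503 ]), 'wrist_torque': array([ 0.01996584, -0.04772642,  0.00882568]), 'opening': 0.0928998772854248}
side {'K': array([[383.91072719,   0.        , 280.98908735],
       [  0.        , 383.91072719, 204.75802675],
       [  0.        ,   0.        ,   1.        ]]), 'k1': -0.0266153543968721, 'eye': array([0.00840971, 0.67027868, 0.60716498]), 'orientation': array([ 0.38597202, -1.25467935, -2.22095733])} 0.0 3.4044836
top {'K': array([[420.53465344,   0.        , 282.56749848],
       [  0.        , 420.53465344, 210.778275  ],
       [  0.        ,   0.        ,   1.        ]]), 'k1': -0.13354880139689443, 'eye': array([ 0.46692561, -0.04783875,  1.11809547]), 'orientation': array([ 0.03462147, -0.05058439, -1.58300743])} 0.0 1.9565855
```

View pics/side0.png

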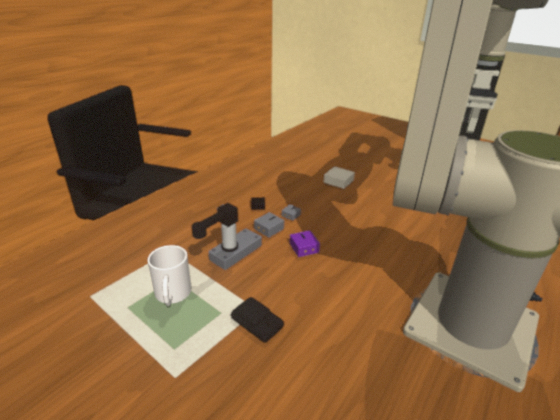

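View pics/top0.png

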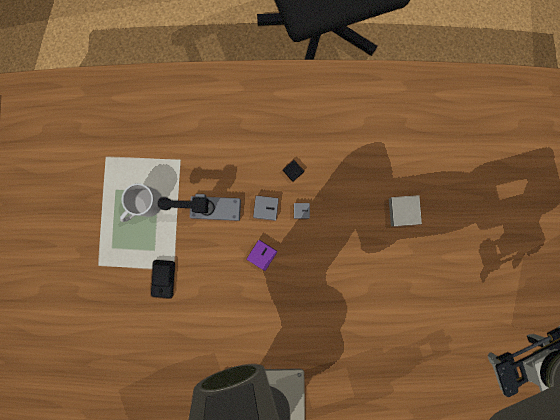

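The side view shows the camera stand at (235,235), two grey blocks at (268,223) and (290,212), and a purple and a black block. In the top view the foot spans about (192–240, 208).

Candidates in the top view:
- Grey (265,208), larger.
- Grey (301,211), smaller.
- Purple (262,255).
- Black (293,170).
- Note block (405,211), whitish.

The larger grey one fits the description. I'll confirm it in an enlarged crop.

```bash
cat > h.py <<'E'
import numpy as np, cv2
from scipy.spatial.transform import Rotation as R
from plant import *
def rays(n,uv):
    c=camera_params(n); uv=np.atleast_2d(np.asarray(uv,float))
    D=np.array([c['k1'],0,0,0])
    s=cv2.undistortPoints(uv.reshape(-1,1,2),c['K'],D,).reshape(-1,2)
    d=np.c_[s[:,0],-s[:,1],-np.ones(len(s))]
    return c['eye'],R.from_rotvec(c['orientation']).apply(d)
def onplane(n,uv,z):
    e,d=rays(n,uv); t=(z-e[2])/d[:,2]; return e+t[:,None]*d
def atdepth(n,uv,dep):
    e,d=rays(n,uv); return e+np.asarray(dep)[:,None]*d
def proj(n,P):
    c=camera_params(n); r=R.from_rotvec(c['orientation']).inv()
    q=r.apply(np.atleast_2d(P)-c['eye']); s=q[:,:2]/-q[:,2:]; s[:,1]*=-1
    s=s*(1+c['k1']*(s**2).sum(1))[:,None]
    return s*[c['K'][0,0],c['K'][1,1]]+c['K'][:2,2]
E
python3 - <<'E'
from h import *
p=cv2.imread('pics/top0.png'); c=p[180:240,180:320]
cv2.imwrite('pics/crop_top0.png',cv2.resize(c,None,fx=5.6,fy=5.6,interpolation=cv2.INTER_CUBIC))
p=cv2.imread('pics/side0.png'); c=p[190:270,190:310]
cv2.imwrite('pics/crop_side0.png',cv2.resize(c,None,fx=6,fy=6,interpolation=cv2.INTER_CUBIC))
E
```

```text
(no output)
```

View pics/crop_top0.png

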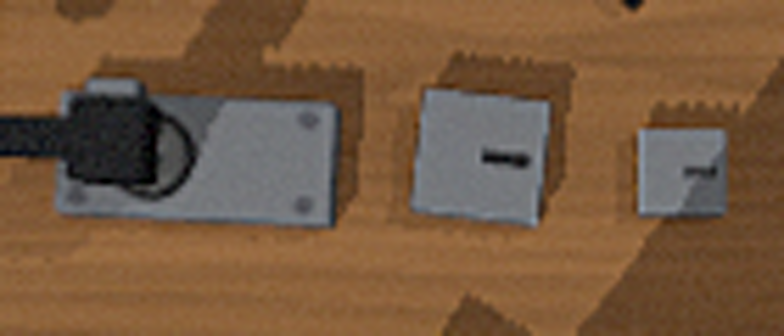

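View pics/crop_side0.png

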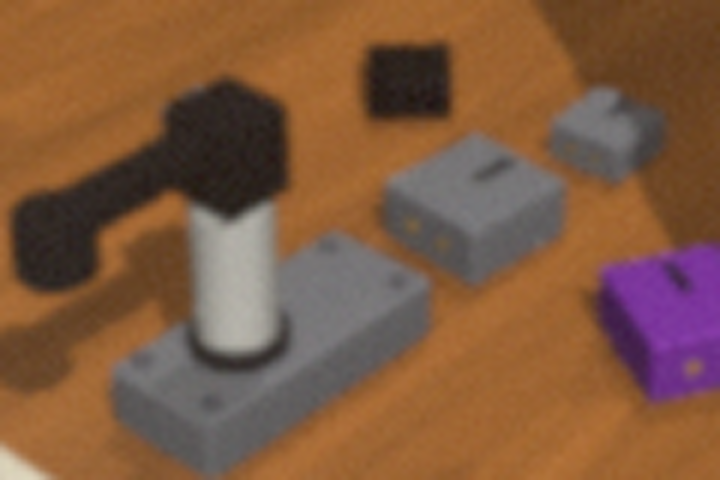

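The larger grey block at top-view (265,208) is the pack. Its brass contacts face the foot and the grey button pad is on the head's far side. Next I'll measure it.

```bash
cat > meas.py <<'E'
from h import *
def top_mask(p,x0,x1,y0,y1):
    up=cv2.resize(p[y0:y1,x0:x1],None,fx=8,fy=8,interpolation=cv2.INTER_LINEAR)
    hsv=cv2.cvtColor(up,cv2.COLOR_BGR2HSV)
    return up,hsv
def rect(p,x0,x1,y0,y1,z,vmin=85,smax=60):
    up,hsv=top_mask(p,x0,x1,y0,y1)
    m=((hsv[...,1]<smax)&(hsv[...,2]>vmin)).astype(np.uint8)
    m=cv2.morphologyEx(m,cv2.MORPH_CLOSE,np.ones((25,25)))
    cs,_=cv2.findContours(m,cv2.RETR_EXTERNAL,cv2.CHAIN_APPROX_NONE)
    c=max(cs,key=cv2.contourArea).reshape(-1,2)
    uv=(c+0.5)/8-0.5+[x0,y0]
    P=onplane('top',uv,z)[:,:2]
    return P,m
E
python3 - <<'E'
from meas import *
p=cv2.imread('pics/top0.png')
d=np.load('pics/top0_d.npy')
for nm,uv in dict(foot=(228,215),foot2=(222,203),pack=(262,204),pack2=(268,214),desk=(250,240),head=(200,204),arm=(180,204),lens=(165,203),pad=(201,195),small=(300,211)).items():
    print(nm,atdepth('top',[uv],[d[uv[1],uv[0]]])[0].round(4))
up=cv2.resize(p,None,fx=1,fy=1); hsv=cv2.cvtColor(p,cv2.COLOR_BGR2HSV)
print(hsv[210,215:275].tolist())
for nm,b in dict(foot=(188,246,188,225),pack=(248,284,190,225)).items():
    P,m=rect(p,*b,0.03)
    r=cv2.minAreaRect((P*1000).astype(np.float32)); print(nm,r); print(cv2.boxPoints(r))
    cv2.imwrite(f'pics/m_{nm}.png',m*255)
E
```

```text
foot [0.5166 0.0824 0.0298]
foot2 [0.5478 0.0975 0.0322]
pack [ 0.5441 -0.0061  0.0296]
pack2 [ 0.5179 -0.0214  0.03  ]
desk [0.4509 0.0277 0.0025]
head [0.5381 0.1348 0.1402]
arm [0.539  0.183  0.1365]
lens [0.5419 0.2191 0.1358]
pad [0.5595 0.1329 0.1377]
small [ 0.5252 -0.1049  0.0205]
[[103, 14, 126], [110, 12, 124], [107, 18, 125], [114, 11, 119], [102, 10, 123], [120, 10, 123], [115, 12, 123], [114, 11, 121], [98, 9, 120], [115, 13, 122], [100, 6, 122], [105, 17, 122], [120, 6, 123], [114, 10, 124], [95, 13, 120], [120, 10, 124], [98, 9, 119], [100, 12, 123], [128, 8, 124], [105, 4, 119], [105, 17, 123], [109, 17, 123], [113, 16, 127], [113, 8, 125], [115, 40, 71], [12, 92, 69], [14, 158, 97], [14, 155, 92], [14, 144, 92], [14, 148, 140], [15, 145, 134], [15, 142, 138], [14, 157, 127], [15, 141, 134], [15, 158, 132], [14, 146, 122], [15, 161, 119], [14, 169, 119], [13, 166, 103], [109, 32, 134], [115, 12, 127], [105, 12, 125], [111, 15, 123], [97, 19, 121], [107, 14, 124], [103, 15, 123], [113, 17, 123], [120, 12, 123], [105, 13, 121], [110, 12, 126], [105, 12, 124], [113, 18, 126], [120, 12, 132], [113, 8, 126], [125, 13, 122], [102, 10, 123], [128, 9, 119], [116, 17, 118], [90, 5, 111], [113, 8, 122]]
foot ((535.642333984375, 117.88706970214844), (128.9700164794922, 58.666404724121094), 86.5721206665039)
[[502.50592   55.271324]
 [561.0673    51.763542]
 [568.77875  180.5028  ]
 [510.21735  184.01059 ]]
pack ((534.7315063476562, -14.899406433105469), (60.38725280761719, 59.12439727783203), 82.65702056884766)
[[501.55273  -41.06711 ]
 [560.19226  -48.62372 ]
 [567.9103    11.268295]
 [509.27075   18.824905]]
```

```bash
python3 - <<'E'
import plant; print([n for n in dir(plant) if n[0]!='_'], getattr(plant,'tips_ahead',None))
print(plant.read_state())
from meas import *
p=cv2.imread('pics/top0.png')
# line fits per side
def fit(nm,b):
    P,m=rect(p,*b,0.03); P=P*1000
    (c,_,_)=cv2.minAreaRect(P.astype(np.float32)); box=cv2.boxPoints(cv2.minAreaRect(P.astype(np.float32)))
    out=[]
    for i in range(4):
        a,e=box[i],box[(i+1)%4]; L=np.linalg.norm(e-a); t=(e-a)/L; n=np.array([-t[1],t[0]])
        s=(P-a)@t; dd=(P-a)@n
        k=(abs(dd)<2.5)&(s>.12*L)&(s<.88*L)
        vx,vy,x0,y0=cv2.fitLine(P[k].astype(np.float32),cv2.DIST_HUBER,0,.01,.01).ravel()
        print(nm,'side',a.round(1),e.round(1),'n',k.sum(),'ang',round(np.degrees(np.arctan2(vy,vx))%180,2),'pt',x0,y0)
fit('foot',(188,246,188,225)); fit('pack',(248,284,190,225))
E
```

```text
['IKError', 'camera_params', 'close_job', 'read_camera', 'read_state', 'tips_ahead'] 0.011
{'t': 0.1, 'q': array([-1.30938833e+00,  1.31084377e-01,  1.48915781e+00, -3.95684526e-05,
        1.52299643e+00, -8.53948432e-02]), 'dq': array([-3.73937736e-04, -7.57254614e-04, -3.51876263e-03, -6.25019540e-05,
       -1.65644840e-03, -1.37694051e-03]), 'joint_torque': array([ 2.00392205e-03, -5.61344504e+01, -4.93093586e+01,  7.71846715e-02,
        2.91564589e-02, -2.92631489e-05]), 'tool_pos': array([ 0.20381872, -0.56379946,  0.22869999]), 'orientation': array([-2.57056227e+00,  1.80426150e+00,  2.02102077e-03]), 'force': array([ 0.14025637, -0.15849141,  0.24390764]), 'wrist_torque': array([0.01086808, 0.04959343, 0.01269741]), 'opening': 0.09316572244774161}
foot side [502.5  55.3] [561.1  51.8] n 137 ang 175.8 pt 535.89264 53.9132
foot side [561.1  51.8] [568.8 180.5] n 174 ang 87.06 pt 562.9954 95.50021
foot side [568.8 180.5] [510.2 184. ] n 61 ang 175.74 pt 527.05023 182.72046
foot side [510.2 184. ] [502.5  55.3] n 300 ang 86.63 pt 506.38553 112.97769
pack side [501.6 -41.1] [560.2 -48.6] n 144 ang 171.92 pt 530.5179 -44.08179
pack side [560.2 -48.6] [567.9  11.3] n 141 ang 82.16 pt 562.56744 -25.288149
pack side [567.9  11.3] [509.3  18.8] n 138 ang 173.17 pt 531.48224 15.431195
pack side [509.3  18.8] [501.6 -41.1] n 141 ang 82.9 pt 506.89868 -3.276389
```

View pics/m_foot.png

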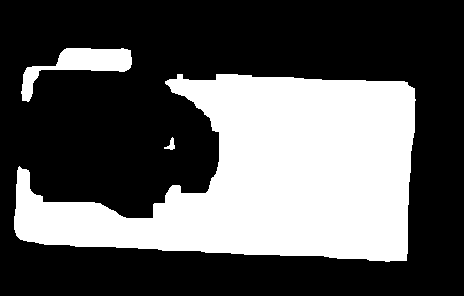

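View pics/m_pack.png

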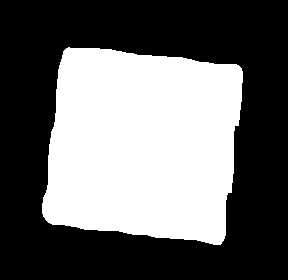

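```bash
cat > goto.py <<'E'
import sys
from h import *
# x y z (m) yaw of tool x (deg)
x,y,z,yaw=map(float,sys.argv[1:5])
s=read_state(); r=R.from_rotvec(s['orientation']); M=r.as_matrix()
cy=np.degrees(np.arctan2(M[1,0],M[0,0]))
d=r.inv().apply(np.array([x,y,z])-s['tool_pos'])*100
t=-np.radians((yaw-cy+90)%180-90)
print('t',round(s['t'],2),'pos',s['tool_pos'].round(4),'yaw',cy.round(2),'tilt',M[:,2].round(4),'F',s['force'].round(1),'open',round(s['opening'],4),'q',s['q'].round(2))
print('shift cm',d.round(2),'turn',round(t,3),'mm dist',np.linalg.norm(d)*10)
E
python3 goto.py 0.5346 -0.0148 0.12 -7.4
```

```text
t 0.1 pos [ 0.2038 -0.5638  0.2287] yaw -70.13 tilt [-5.0e-04  1.6e-03 -1.0e+00] F [ 0.1 -0.2  0.2] open 0.0932 q [-1.31  0.13  1.49 -0.    1.52 -0.09]
shift cm [-40.37 -49.77  10.94] turn -1.095 mm dist 650.1018015193871
```

Call:
{"name": "play_rows", "arguments": {
  "increments": [
    [[-2.0,-2.5,0,-0.06],[-5.0,-6.2,0,-0.14],[-8.2,-10.0,0,-0.24],[-11.4,-14.0,0,-0.34],[-14.6,-18.0,0,-0.44]]
  ],
  "jaw": 8.0,
  "squeeze": 15
}}

```text
t: 0.6
tool_pos: [0.3226, -0.3655, 0.2285]
orientation: [-2.904, 1.194, 0.002]
force: [1.0, -0.1, -0.2]
opening: 0.0802
```

```bash
python3 goto.py 0.5346 -0.0148 0.12 -7.4
```

```text
t 0.6 pos [ 0.3226 -0.3655  0.2285] yaw -44.72 tilt [-7.0e-04  2.2e-03 -1.0e+00] F [ 1.  -0.1 -0.2] open 0.0802 q [-0.95 -0.18  1.79  0.    1.53 -0.17]
shift cm [ -9.59 -39.82  10.91] turn -0.651 mm dist 423.8983805307453
```

Call:
{"name": "play_rows", "arguments": {
  "increments": [
    [[-1.0,-4.0,0.8,-0.07],[-2.0,-8.0,1.8,-0.14],[-3.0,-12.0,3.0,-0.21],[-4.0,-16.0,4.0,-0.28],[-5.0,-20.0,5.0,-0.35]]
  ]
}}

```text
t: 1.1
tool_pos: [0.4281, -0.1864, 0.1781]
orientation: [-3.068, 0.666, 0.002]
force: [0.7, 0.2, -0.1]
opening: 0.0802
```

```bash
python3 goto.py 0.5346 -0.0148 0.12 -7.4
```

```text
t 1.1 pos [ 0.4281 -0.1864  0.1781] yaw -24.5 tilt [-9.0e-04  2.3e-03 -1.0e+00] F [ 0.7  0.2 -0.1] open 0.0802 q [-0.52 -0.21  1.91  0.    1.44 -0.09]
shift cm [  2.59 -20.02   5.84] turn -0.299 mm dist 210.1232534375166
```

Call:
{"name": "play_rows", "arguments": {
  "increments": [
    [[0.6,-5.0,1.4,-0.08],[1.2,-9.5,3.0,-0.16],[1.8,-14.0,4.2,-0.23],[2.3,-18.0,5.2,-0.28],[2.6,-20.0,5.8,-0.3]]
  ]
}}

```text
t: 1.6
tool_pos: [0.5349, -0.0119, 0.1189]
orientation: [-3.133, 0.193, 0.004]
force: [1.3, -0.4, 0.9]
opening: 0.0797
```

```bash
python3 goto.py 0.5346 -0.0148 0.016 -7.4
```

```text
t 1.6 pos [ 0.5349 -0.0119  0.1189] yaw -7.07 tilt [-0.0025  0.0032 -1.    ] F [ 1.3 -0.4  0.9] open 0.0797 q [-0.12  0.04  1.79  0.    1.31  0.  ]
shift cm [ 0.04  0.33 10.29] turn 0.006 mm dist 102.94413579027773
```

Call:
{"name": "play_rows", "arguments": {
  "increments": [
    [[0,0.3,2.5,0.006],[0,0.3,5.5,0.006],[0,0.3,8.0,0.006],[0,0.3,9.6,0.006],[0,0.3,10.1,0.006]]
  ]
}}

```text
t: 2.1
tool_pos: [0.532, -0.0141, 0.0151]
orientation: [-3.132, 0.203, 0.012]
force: [-0.8, -0.6, -0.6]
opening: 0.0798
```

```bash
python3 goto.py 0.5346 -0.0148 0.016 -7.4
```

```text
t 2.1 pos [ 0.532  -0.0141  0.0151] yaw -7.4 tilt [-0.0073  0.0038 -1.    ] F [-0.8 -0.6 -0.6] open 0.0798 q [-0.12  0.17  1.86  0.    1.12  0.  ]
shift cm [ 0.27  0.03 -0.09] turn -0.0 mm dist 2.8323401653830835
```

Call:
{"name": "play_rows", "arguments": {
  "increments": [
    [[0.25,0,-0.1,0],[0.25,0,-0.1,0]]
  ]
}}

```text
t: 2.3
tool_pos: [0.5351, -0.0146, 0.0168]
orientation: [-3.132, 0.203, 0.011]
force: [-0.2, 0.0, -0.2]
opening: 0.0798
```

Call:
{"name": "play_rows", "arguments": {
  "increments": [
    [[0,0,0,0],[0,0,0,0],[0,0,0,0],[0,0,0,0],[0,0,0,0]]
  ],
  "jaw": 5.0,
  "squeeze": 15
}}

```text
t: 2.8
tool_pos: [0.5357, -0.0147, 0.0175]
orientation: [-3.132, 0.203, 0.009]
force: [-0.7, -0.1, 4.2]
opening: 0.0582
```

```bash
python3 goto.py 0.5346 -0.0148 0.016 -7.4
```

```text
t 2.8 pos [ 0.5357 -0.0147  0.0175] yaw -7.41 tilt [-0.0052  0.0035 -1.    ] F [-0.7 -0.1  4.2] open 0.0582 q [-0.13  0.18  1.85  0.    1.12  0.  ]
shift cm [-0.11  0.02  0.15] turn -0.0 mm dist 1.899682357581325
```

```bash
python3 - <<'E'
from h import *
for n in("side","top"):
    p,d=read_camera(n); cv2.imwrite(f"pics/{n}1.png",p)
    b=(190,310,190,270) if n=='side' else (180,320,160,250)
    c=p[b[2]:b[3],b[0]:b[1]]; cv2.imwrite(f"pics/{n}1c.png",cv2.resize(c,None,fx=5.6,fy=5.6,interpolation=cv2.INTER_CUBIC))
E
```

```text
(no output)
```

View pics/side1c.png

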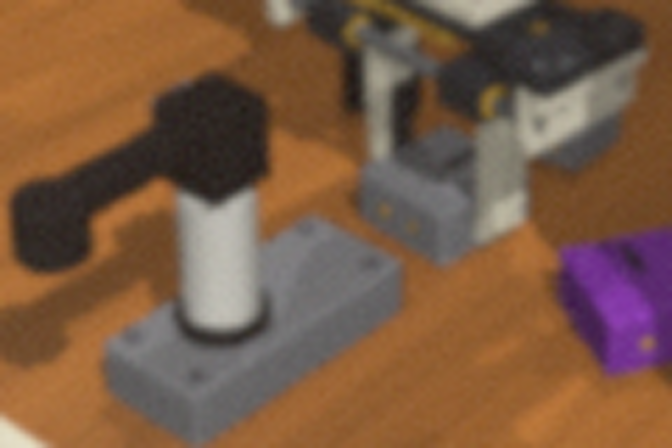

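View pics/top1c.png

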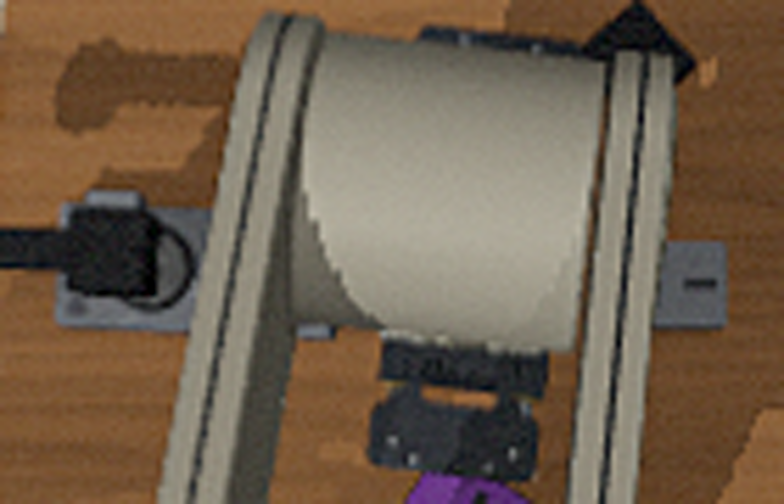

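```bash
python3 goto.py 0.5302 0.0152 0.0175 -3.5
```

```text
t 2.9 pos [ 0.5357 -0.0147  0.0175] yaw -7.41 tilt [-0.0053  0.0035 -1.    ] F [-0.5  0.   5.1] open 0.0578 q [-0.13  0.18  1.85  0.    1.12  0.  ]
shift cm [-0.93 -2.89  0.01] turn -0.068 mm dist 30.392229080434113
```

Call:
{"name": "play_rows", "arguments": {
  "increments": [
    [[-0.15,-0.5,0,-0.015],[-0.35,-1.1,0,-0.03],[-0.55,-1.7,0,-0.045],[-0.75,-2.3,0,-0.06],[-0.93,-2.9,0,-0.068]]
  ]
}}

```text
t: 3.4
tool_pos: [0.53, 0.0159, 0.0175]
orientation: [-3.137, 0.094, 0.009]
force: [0.2, -2.3, 0.3]
opening: 0.0581
```

Call:
{"name": "play_rows", "arguments": {
  "increments": [
    [[0,0,0,0],[0,0,0,0]]
  ]
}}

```text
t: 3.6
tool_pos: [0.5298, 0.0168, 0.0175]
orientation: [-3.136, 0.093, 0.009]
force: [-0.8, 2.8, 2.4]
opening: 0.0581
```

```bash
python3 goto.py 0.5302 0.0152 0.0175 -3.5;  python3 - <<'E'
from h import *
for n in("side",):
    p,d=read_camera(n); cv2.imwrite(f"pics/{n}2.png",p)
    b=(190,310,190,270) if n=='side' else (180,320,160,250)
    c=p[b[2]:b[3],b[0]:b[1]]; cv2.imwrite(f"pics/{n}2c.png",cv2.resize(c,None,fx=6.6,fy=6.6,interpolation=cv2.INTER_CUBIC))
E
```

```text
t 3.6 pos [0.5298 0.0168 0.0175] yaw -3.4 tilt [-0.0059  0.0044 -1.    ] F [-0.8  2.8  2.4] open 0.0581 q [-0.07  0.16  1.86  0.    1.12 -0.01]
shift cm [0.05 0.16 0.  ] turn 0.002 mm dist 1.6591207610247105
```

View pics/side2c.png

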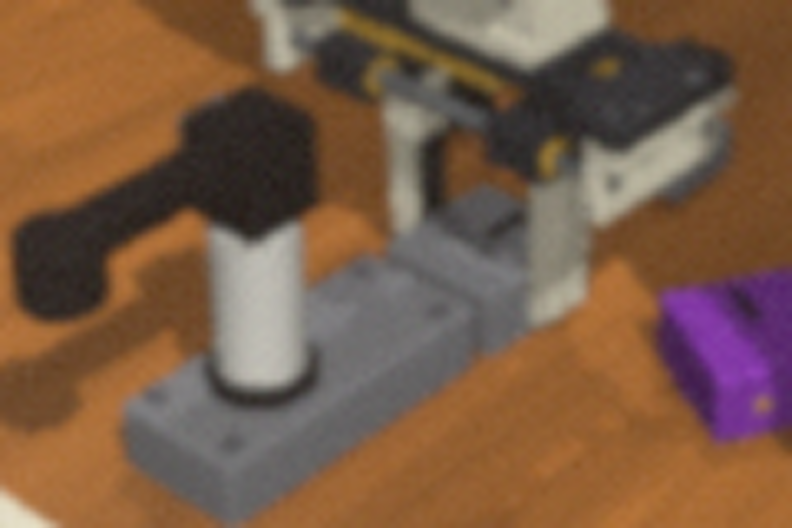

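Call:
{"name": "play_rows", "arguments": {
  "increments": [
    [[0,-0.15,0,0],[0,-0.3,0,0],[0,-0.45,0,0],[0,-0.5,0,0]]
  ]
}}

```text
t: 4.05
tool_pos: [0.5301, 0.0216, 0.0176]
orientation: [-3.136, 0.094, 0.009]
force: [-0.7, -3.5, 0.9]
opening: 0.0581
```

Call:
{"name": "play_rows", "arguments": {
  "increments": [
    [[0,-0.1,0,0],[0,-0.2,0,0]]
  ]
}}

```text
t: 4.25
tool_pos: [0.5302, 0.0235, 0.0175]
orientation: [-3.136, 0.094, 0.01]
force: [-0.6, -8.7, 0.8]
opening: 0.0579
```

Call:
{"name": "play_rows", "arguments": {
  "increments": [
    [[0,-0.1,0,0],[0,-0.2,0,0],[0,-0.2,0,0]]
  ]
}}

```text
t: 4.55
tool_pos: [0.5302, 0.0235, 0.0175]
orientation: [-3.139, 0.094, 0.01]
force: [-0.7, -13.4, 1.2]
opening: 0.0579
```

```bash
python3 goto.py 0.5302 0.0152 0.0175 -3.5;  python3 - <<'E'
from h import *
for n in("side",):
    p,d=read_camera(n); cv2.imwrite(f"pics/{n}3.png",p)
    b=(190,310,190,270) if n=='side' else (180,320,160,250)
    c=p[b[2]:b[3],b[0]:b[1]]; cv2.imwrite(f"pics/{n}3c.png",cv2.resize(c,None,fx=6.6,fy=6.6,interpolation=cv2.INTER_CUBIC))
E
```

```text
t 4.55 pos [0.5302 0.0235 0.0175] yaw -3.43 tilt [-6.3e-03  9.0e-04 -1.0e+00] F [ -0.7 -13.4   1.2] open 0.0579 q [-0.05  0.16  1.86  0.    1.12  0.01]
shift cm [0.05 0.83 0.  ] turn 0.001 mm dist 8.310225290964826
```

View pics/side3c.png

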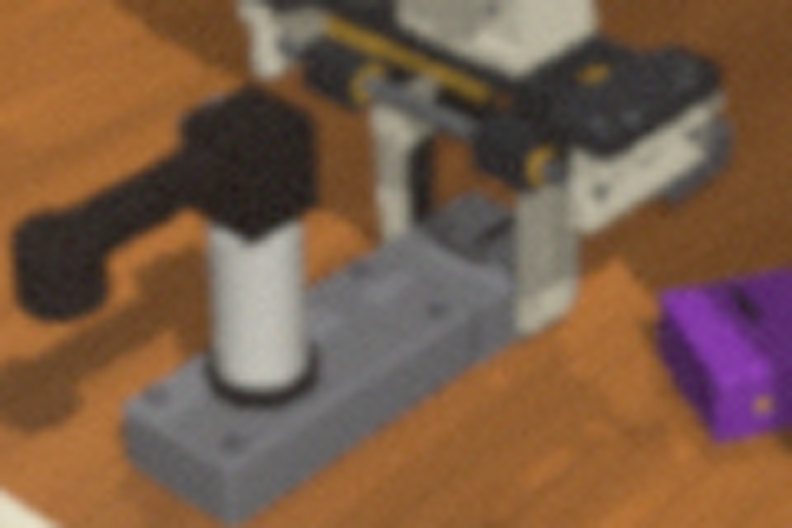

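Call:
{"name": "play_rows", "arguments": {
  "increments": [
    [[0,0,0,0],[0,0,0,0]]
  ]
}}

```text
t: 4.8
tool_pos: [0.5302, 0.0234, 0.0175]
orientation: [-3.139, 0.094, 0.01]
force: [0.1, -4.4, 1.3]
opening: 0.0577
```

Call:
{"name": "play_rows", "arguments": {
  "increments": [
    [[0,0,0,0],[0,0,0,0],[0,0,0,0],[0,0,0,0]]
  ],
  "jaw": 8.0
}}

```text
t: 5.2
tool_pos: [0.5301, 0.0237, 0.0174]
orientation: [-3.139, 0.094, 0.01]
force: [0.8, 0.3, -1.0]
opening: 0.0794
```

Call:
{"name": "play_rows", "arguments": {
  "increments": [
    [[0,0,-2,0],[0,0,-6,0],[0,0,-10,0],[0,1.0,-14,0],[0,3,-18,0]]
  ]
}}

```text
t: 5.7
tool_pos: [0.5292, -0.0056, 0.199]
orientation: [-3.139, 0.091, 0.01]
force: [1.0, -0.0, -0.1]
opening: 0.0801
```

```bash
python3 - <<'E'
from h import *
for n in("side","top"):
    p,d=read_camera(n); cv2.imwrite(f"pics/{n}4.png",p)
    b=(190,310,190,270) if n=='side' else (180,320,160,250)
    c=p[b[2]:b[3],b[0]:b[1]]; cv2.imwrite(f"pics/{n}4c.png",cv2.resize(c,None,fx=5.6,fy=5.6,interpolation=cv2.INTER_CUBIC))
E
```

```text
(no output)
```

View pics/side4c.png

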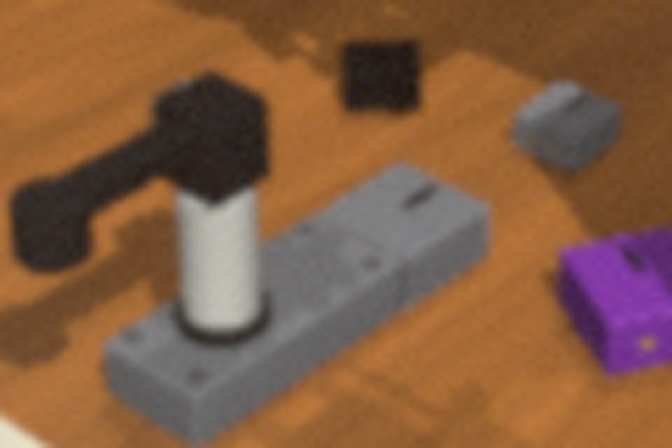

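View pics/top4.png

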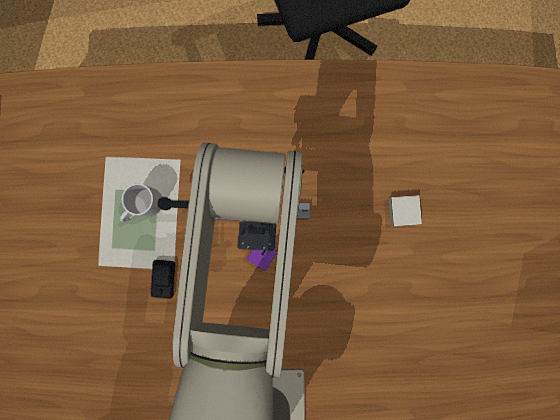

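The side view shows the pack against the foot, with one continuous edge from (195,440) to (487,240) in the crop. I'll move the arm aside to check from the top.

Call:
{"name": "play_rows", "arguments": {
  "increments": [
    [[0,3,0,0],[0,7,0,0],[0,11,0,0],[0,15,0,0],[0,19,0,0]]
  ]
}}

```text
t: 6.3
tool_pos: [0.5211, -0.199, 0.204]
orientation: [-3.14, 0.095, -0.006]
force: [0.8, 0.6, 0.2]
opening: 0.08
```

```bash
python3 - <<'E'
from h import *
for n in("top",):
    p,d=read_camera(n); cv2.imwrite(f"pics/{n}5.png",p)
    b=(180,320,160,250)
    c=p[b[2]:b[3],b[0]:b[1]]; cv2.imwrite(f"pics/{n}5c.png",cv2.resize(c,None,fx=5.6,fy=5.6,interpolation=cv2.INTER_CUBIC))
E
```

```text
(no output)
```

View pics/top5c.png

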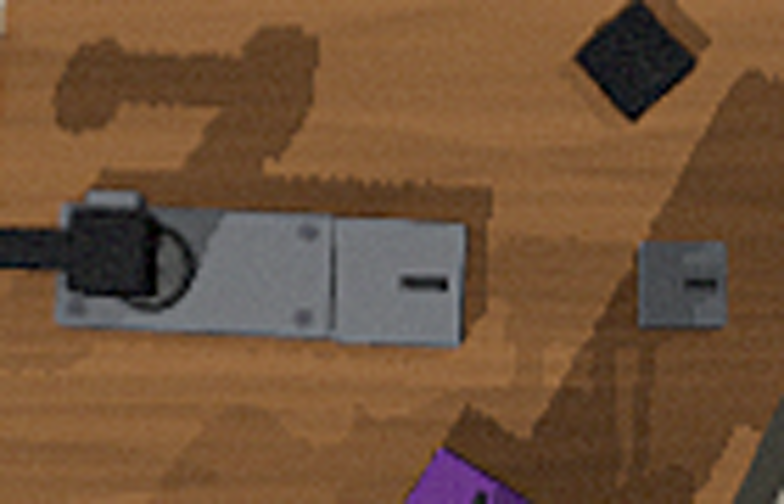

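```bash
cat > chk.py <<'E'
import sys
from meas import *
p=cv2.imread(sys.argv[1])
g=cv2.cvtColor(cv2.GaussianBlur(p,(3,3),0),cv2.COLOR_BGR2HSV)[...,1].astype(float)  # saturation: wood high, grey low
# for each column find subpixel sat crossing at 60 along upper and lower sides
def cross(u,rows):
    v=g[rows,u]
    for i in range(len(rows)-1):
        if v[i]<60<=v[i+1]: return rows[i]+(60-v[i])/(v[i+1]-v[i])*(rows[i+1]-rows[i])
for side,rows in (('far',np.arange(205,185,-1)),('near',np.arange(212,232))):
    res={}
    for nm,us in (('foot',range(220,238)),('pack',range(242,261))):
        pts=[(u,cross(u,rows)) for u in us]; pts=[q for q in pts if q[1] is not None]
        W=onplane('top',pts,0.03)[:,:2]*1000; res[nm]=W
        a=np.polyfit(W[:,1],W[:,0],1); r=W[:,0]-np.polyval(a,W[:,1])
        print(side,nm,len(pts),'angle',round(90-np.degrees(np.arctan(a[0])),2),'x at y=53:',round(np.polyval(a,53),2),'rms',r.std().round(2), 'mean',W.mean(0).round(1))
E
python3 chk.py pics/top5.png
```

```text
far foot 18 angle 87.41 x at y=53: 560.99 rms 0.09 mean [562.3  80.8]
far pack 19 angle 86.19 x at y=53: 559.97 rms 0.24 mean [557.9  22.3]
near foot 18 angle 86.52 x at y=53: 502.78 rms 0.11 mean [504.5  81.1]
near pack 19 angle 86.63 x at y=53: 501.6 rms 0.11 mean [499.8  22.8]
```

Both edges show the pack about 1.1 mm off to -x; the angles agree to about 0.3°. That's worth mending, so I'll regrip centred 1.1 mm further in +x, press and release.

```bash
python3 goto.py 0.5314 0.0235 0.10 -3.4
```

```text
t 6.35 pos [ 0.5203 -0.2046  0.204 ] yaw -3.63 tilt [ 0.0035 -0.0036 -1.    ] F [-2.2 -2.6  0.3] open 0.0801 q [-0.47  0.03  1.64 -0.    1.47 -0.4 ]
shift cm [ -0.37 -22.87  10.32] turn -0.004 mm dist 250.95960941788664
```

Call:
{"name": "play_rows", "arguments": {
  "increments": [
    [[0,-4,1,0],[-0.1,-9,3,0],[-0.2,-14,5.5,0],[-0.3,-19,8,0],[-0.4,-22.8,10.2,0]]
  ]
}}

```text
t: 6.85
tool_pos: [0.5305, 0.0166, 0.1048]
orientation: [3.137, -0.1, 0.006]
force: [0.2, -0.4, 0.6]
opening: 0.0804
```

Call:
{"name": "play_rows", "arguments": {
  "increments": [
    [[0,0,0,0],[0,0,0,0]]
  ]
}}

```text
t: 7.05
tool_pos: [0.5292, 0.0181, 0.1033]
orientation: [3.137, -0.095, 0.002]
force: [0.9, -0.5, -0.1]
opening: 0.0801
```

```bash
python3 goto.py 0.5313 0.0235 0.0175 -3.4
```

```text
t 7.05 pos [0.5292 0.0181 0.1033] yaw -3.49 tilt [ 0.0012 -0.0031 -1.    ] F [ 0.9 -0.5 -0.1] open 0.0801 q [-0.06  0.04  1.82 -0.    1.28  0.  ]
shift cm [ 0.16 -0.58  8.58] turn -0.001 mm dist 85.97641724628774
```

Call:
{"name": "play_rows", "arguments": {
  "increments": [
    [[0.1,-0.3,2.0,0],[0.2,-0.5,4.5,0],[0.2,-0.5,7.0,0],[0.2,-0.5,8.3,0],[0.2,-0.5,8.5,0]]
  ]
}}

```text
t: 7.55
tool_pos: [0.5306, 0.0217, 0.017]
orientation: [3.137, -0.098, -0.002]
force: [0.1, -0.1, 1.3]
opening: 0.0804
```

Call:
{"name": "play_rows", "arguments": {
  "increments": [
    [[0,0,0,0]]
  ]
}}

```text
t: 7.65
tool_pos: [0.5313, 0.0211, 0.0178]
orientation: [3.137, -0.099, -0.0]
force: [-0.6, 0.0, -0.1]
opening: 0.0798
```

```bash
python3 goto.py 0.5313 0.0230 0.0175 -3.4
```

```text
t 7.65 pos [0.5313 0.0211 0.0178] yaw -3.61 tilt [-4.0e-04 -3.4e-03 -1.0e+00] F [-0.6  0.  -0.1] open 0.0798 q [-0.05  0.16  1.86 -0.    1.12  0.01]
shift cm [-0.01 -0.19  0.03] turn -0.004 mm dist 1.905348905740403
```

Call:
{"name": "play_rows", "arguments": {
  "increments": [
    [[0,0,0,-0.003],[0,0,0,-0.003],[0,0,0,-0.003],[0,0,0,-0.003],[0,0,0,-0.003]]
  ],
  "jaw": 5.0
}}

```text
t: 8.15
tool_pos: [0.5314, 0.0211, 0.0186]
orientation: [3.137, -0.094, -0.0]
force: [-4.0, -1.7, 6.9]
opening: 0.0578
```

```bash
python3 goto.py 0.5313 0.0230 0.0175 -3.4
```

```text
t 8.15 pos [0.5314 0.0211 0.0186] yaw -3.43 tilt [-3.0e-04 -3.5e-03 -1.0e+00] F [-4.  -1.7  6.9] open 0.0578 q [-0.05  0.16  1.86 -0.    1.12  0.01]
shift cm [-0.02 -0.19  0.11] turn -0.001 mm dist 2.2029530603381735
```

Call:
{"name": "play_rows", "arguments": {
  "increments": [
    [[0,-0.15,0,0],[0,-0.3,0,0],[0,-0.3,0,0]]
  ]
}}

```text
t: 8.45
tool_pos: [0.5314, 0.0214, 0.0186]
orientation: [3.132, -0.093, -0.001]
force: [-1.6, -14.5, -0.1]
opening: 0.0579
```

Call:
{"name": "play_rows", "arguments": {
  "increments": [
    [[0,0,0,0],[0,0,0,0]]
  ]
}}

```text
t: 8.65
tool_pos: [0.5314, 0.0212, 0.0186]
orientation: [3.132, -0.094, -0.001]
force: [1.0, -0.6, -1.3]
opening: 0.058
```

Call:
{"name": "play_rows", "arguments": {
  "increments": [
    [[0,0,0,0],[0,0,0,0],[0,0,0,0],[0,0,0,0]]
  ],
  "jaw": 8.0
}}

```text
t: 9.05
tool_pos: [0.5315, 0.0214, 0.0188]
orientation: [3.132, -0.093, -0.0]
force: [0.4, -0.1, -0.1]
opening: 0.0793
```

Call:
{"name": "play_rows", "arguments": {
  "increments": [
    [[0,0,-2,0],[0,0,-6,0],[0,0,-10,0],[0,3.0,-14,0],[0,7,-18,0]]
  ]
}}

```text
t: 9.55
tool_pos: [0.5279, -0.042, 0.197]
orientation: [3.132, -0.089, 0.002]
force: [1.2, 0.2, 0.4]
opening: 0.08
```

Call:
{"name": "play_rows", "arguments": {
  "increments": [
    [[0,4,0,0],[0,8,0,0],[0,12,0,0],[0,15,0,0]]
  ]
}}

```text
t: 9.95
tool_pos: [0.5191, -0.194, 0.1985]
orientation: [3.132, -0.09, 0.003]
force: [-0.9, 0.4, -0.3]
opening: 0.0799
```

```bash
python3 - <<'E'
from h import *
for n in("top",):
    p,d=read_camera(n); cv2.imwrite(f"pics/{n}6.png",p); np.save('pics/top6_d.npy',d)
    b=(180,320,160,250)
    c=p[b[2]:b[3],b[0]:b[1]]; cv2.imwrite(f"pics/{n}6c.png",cv2.resize(c,None,fx=5.6,fy=5.6,interpolation=cv2.INTER_CUBIC))
E
python3 chk.py pics/top6.png
```

```text
far foot 18 angle 87.29 x at y=53: 560.94 rms 0.08 mean [562.3  80.8]
far pack 19 angle 86.41 x at y=53: 561.06 rms 0.19 mean [559.1  22.3]
near foot 18 angle 86.54 x at y=53: 502.82 rms 0.11 mean [504.5  81.1]
near pack 19 angle 86.67 x at y=53: 502.79 rms 0.11 mean [501.   22.8]
```

View pics/top6c.png

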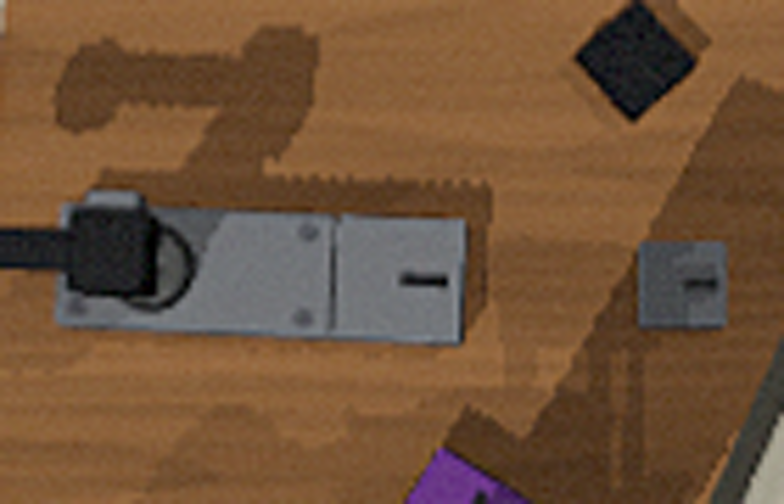

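The pack is now flush and in line: steps of 0.1 mm or less on both sides, seam closed at crop (333,280). Next is the head.

```bash
python3 - <<'E'
from meas import *
p=cv2.imread('pics/top6.png'); d=np.load('pics/top6_d.npy')
hsv=cv2.cvtColor(p,cv2.COLOR_BGR2HSV)
pts=[];h=[]
for v in range(188,220):
    for u in range(186,214):
        if d[v,u]>0:
            P=atdepth('top',[(u,v)],[d[v,u]])[0]
            if P[2]>0.13: pts.append(P)
            
P=np.array(pts); 
ax=np.array([np.cos(np.radians(86.6)),np.sin(np.radians(86.6))]); ay=np.array([-ax[1],ax[0]])
o=np.array([.5366,.138]); a=(P[:,:2]-o)@ax*1000; b=(P[:,:2]-o)@ay*1000
k=a<12
print('head/pad extents own x',a.min(),'own y',b[k].min(),b[k].max(),np.histogram(b[k],12), 'z',np.median(P[:,2]))
u=[];
for nm,z,q in (('corner head x-,y+',.144,None),):pass
print(proj('top',[[*(o+ax*x+ay*y),.144] for x,y in ((-.017,-.018),(-.017,.018),(.017,-.018),(.017,.018))]).round(1))
E
python3 goto.py 0.539 0.138 0.20 -3.4
python3 - <<'E'
import cv2
p=cv2.imread('pics/top6.png')[185:225,150:220]; cv2.imwrite('pics/head6.png',cv2.resize(p,None,fx=10,fy=10,interpolation=cv2.INTER_CUBIC))
E
```

```text
head/pad extents own x -16.20602851241107 own y -25.802051416776337 16.85063338430125 (array([17,  8, 22, 17, 24, 15, 24, 16, 23, 15, 23, 21]), array([-25.80205142, -22.24766102, -18.69327062, -15.13888022,
       -11.58448982,  -8.03009942,  -4.47570902,  -0.92131862,
         2.63307178,   6.18746218,   9.74185258,  13.29624298,
        16.85063338])) z 0.14245999938127707
[[206.  197.2]
 [205.1 212.6]
 [191.6 196.5]
 [190.7 211.9]]
t 10.0 pos [ 0.5186 -0.1976  0.1984] yaw -3.41 tilt [ 0.0014 -0.0109 -0.9999] F [-1.6 -1.2  0.4] open 0.08 q [-0.45  0.02  1.66 -0.01  1.45 -0.39]
shift cm [  0.04 -33.61  -0.52] turn -0.0 mm dist 336.1899687834679
```

View pics/head6.png

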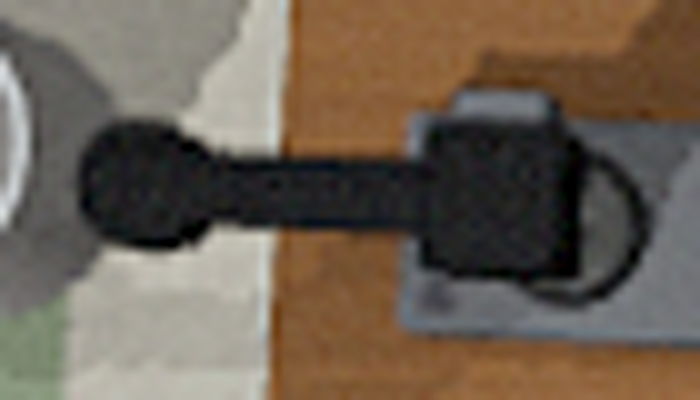

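Call:
{"name": "play_rows", "arguments": {
  "increments": [
    [[0,-3,-0.2,0],[0,-7,-0.5,0],[0,-11.5,-0.5,0],[0,-16,-0.5,0],[0,-20.5,-0.5,0]]
  ]
}}

```text
t: 10.5
tool_pos: [0.5306, 0.009, 0.2014]
orientation: [3.13, -0.094, 0.003]
force: [1.2, -0.7, 0.7]
opening: 0.0801
```

```bash
python3 goto.py 0.539 0.138 0.20 -3.4
```

```text
t 10.5 pos [0.5306 0.009  0.2014] yaw -3.43 tilt [ 0.0018 -0.0107 -0.9999] F [ 1.2 -0.7  0.7] open 0.0801 q [-0.07 -0.04  1.72 -0.01  1.46 -0.01]
shift cm [  0.06 -12.93  -0.  ] turn -0.001 mm dist 129.3110343392133
```

Call:
{"name": "play_rows", "arguments": {
  "increments": [
    [[0,-4,0,0],[0,-8,0,0],[0,-11.5,0,0],[0,-12.9,0,0],[0,-12.9,0,0]]
  ]
}}

```text
t: 11.0
tool_pos: [0.5381, 0.1394, 0.1999]
orientation: [3.13, -0.089, 0.003]
force: [0.2, -0.2, 0.1]
opening: 0.0799
```

Call:
{"name": "play_rows", "arguments": {
  "increments": [
    [[0,0,0,0]]
  ]
}}

```text
t: 11.1
tool_pos: [0.5381, 0.1386, 0.1997]
orientation: [3.129, -0.089, 0.003]
force: [-0.0, -0.3, -0.4]
opening: 0.0801
```

```bash
python3 goto.py 0.539 0.138 0.118 -3.4;python3 - <<'E'
from h import *
p,d=read_camera('side'); cv2.imwrite("pics/side7.png",p)
c=p[150:270,160:320]; cv2.imwrite("pics/side7c.png",cv2.resize(c,None,fx=5,fy=5,interpolation=cv2.INTER_CUBIC))
E
```

```text
t 11.1 pos [0.5381 0.1386 0.1997] yaw -3.25 tilt [ 0.0013 -0.0114 -0.9999] F [-0.  -0.3 -0.4] open 0.0801 q [ 0.17  0.03  1.65 -0.01  1.46  0.23]
shift cm [ 0.08 -0.04  8.17] turn 0.003 mm dist 81.7474269362274
```

View pics/side7c.png

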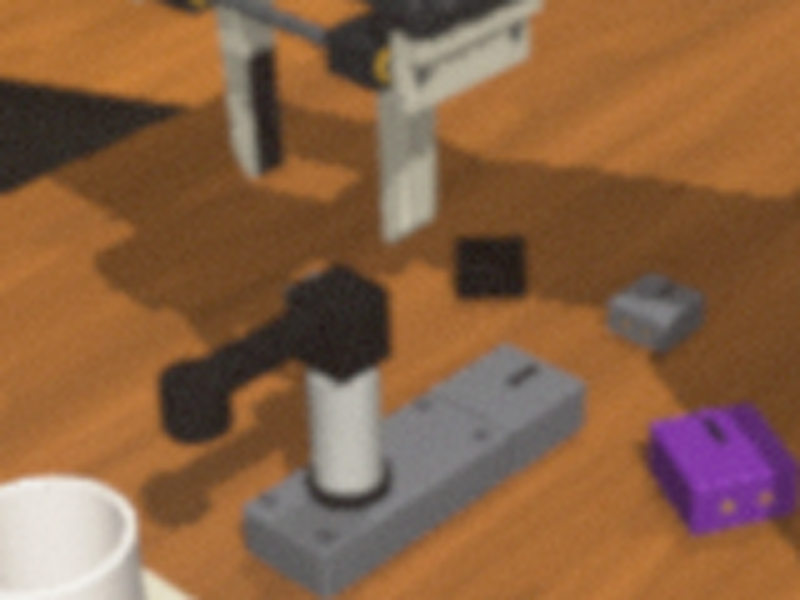

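The fingers straddle the head symmetrically: finger tips at crop (250,170) and (400,235), head at (340,320). Descending.

Call:
{"name": "play_rows", "arguments": {
  "increments": [
    [[0.1,0,2,0],[0.1,0,4.5,0],[0.1,0,6.7,0],[0.1,0,7.9,0],[0.1,0,8.2,0]]
  ]
}}

```text
t: 11.65
tool_pos: [0.5382, 0.1361, 0.1161]
orientation: [3.128, -0.092, -0.002]
force: [-0.7, 0.9, 0.2]
opening: 0.0796
```

Call:
{"name": "play_rows", "arguments": {
  "increments": [
    [[0,0,0,0]]
  ]
}}

```text
t: 11.75
tool_pos: [0.5385, 0.1355, 0.1165]
orientation: [3.128, -0.094, -0.001]
force: [0.5, -0.2, 1.1]
opening: 0.0798
```

```bash
python3 goto.py 0.539 0.138 0.118 -3.4
```

```text
t 11.75 pos [0.5385 0.1355 0.1165] yaw -3.43 tilt [-0.0013 -0.0117 -0.9999] F [ 0.5 -0.2  1.1] open 0.0798 q [ 0.16  0.1   1.74 -0.01  1.31  0.22]
shift cm [ 0.04 -0.25 -0.15] turn -0.0 mm dist 2.930793253177553
```

Call:
{"name": "play_rows", "arguments": {
  "increments": [
    [[0,-0.25,-0.1,0],[0,-0.25,-0.1,0]]
  ]
}}

```text
t: 11.95
tool_pos: [0.5397, 0.1383, 0.1191]
orientation: [3.129, -0.094, 0.002]
force: [-0.2, 0.2, 0.5]
opening: 0.08
```

Call:
{"name": "play_rows", "arguments": {
  "increments": [
    [[0,0,0,0],[0,0,0,0],[0,0,0,0],[0,0,0,0],[0,0,0,0]]
  ],
  "jaw": 3.0,
  "squeeze": 35
}}

```text
t: 12.45
tool_pos: [0.5402, 0.1383, 0.1193]
orientation: [3.129, -0.094, 0.004]
force: [5.4, -0.6, -2.8]
opening: 0.0448
```

Call:
{"name": "play_rows", "arguments": {
  "increments": [
    [[0,0,0,0],[0,0,0,0],[0,0,0,0]]
  ]
}}

```text
t: 12.75
tool_pos: [0.5395, 0.1383, 0.1192]
orientation: [3.129, -0.094, 0.002]
force: [-5.0, -0.5, 5.9]
opening: 0.0377
```

```bash
python3 goto.py 0.539 0.138 0.118 -3.4;python3 - <<'E'
from h import *
p,d=read_camera('side'); cv2.imwrite("pics/side8.png",p)
c=p[150:270,160:320]; cv2.imwrite("pics/side8c.png",cv2.resize(c,None,fx=5,fy=5,interpolation=cv2.INTER_CUBIC))
E
```

```text
t 12.75 pos [0.5395 0.1383 0.1192] yaw -3.43 tilt [ 7.000e-04 -1.130e-02 -9.999e-01] F [-5.  -0.5  5.9] open 0.0377 q [ 0.17  0.1   1.73 -0.01  1.32  0.23]
shift cm [-0.04  0.03  0.12] turn -0.0 mm dist 1.355674855821582
```

View pics/side8c.png

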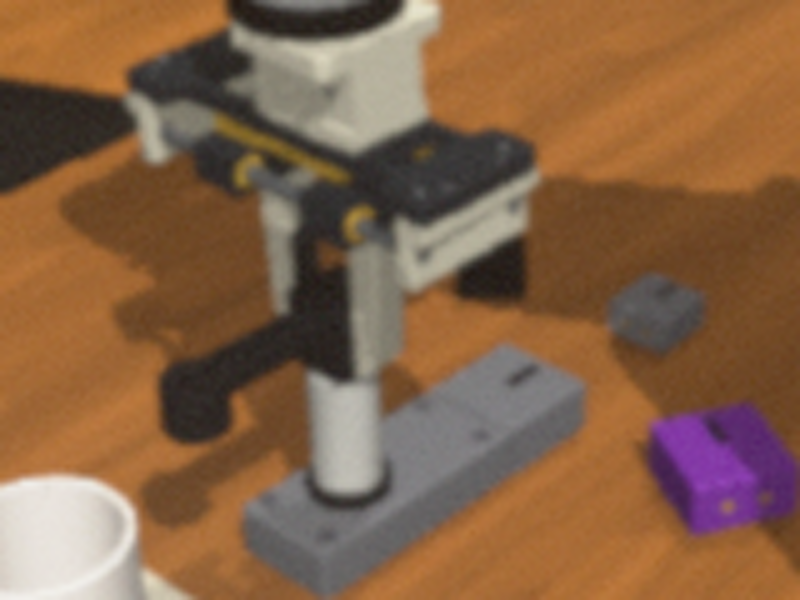

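Opening is 37.7 mm, so the button is fully in. Lifting.

Call:
{"name": "play_rows", "arguments": {
  "increments": [
    [[0,0,-0.5,0],[0,0.01,-1.2,0],[0,0.02,-2.0,0],[0,0.03,-2.8,0],[0,0.04,-3.5,0]]
  ]
}}

```text
t: 13.3
tool_pos: [0.5392, 0.1383, 0.1548]
orientation: [3.129, -0.094, 0.001]
force: [-0.2, 0.7, -7.6]
opening: 0.0375
```

```bash
python3 goto.py 0.5395 0.138 0.219 -3.4
```

```text
t 13.3 pos [0.5392 0.1383 0.1548] yaw -3.42 tilt [ 2.000e-04 -1.130e-02 -9.999e-01] F [-0.2  0.7 -7.6] open 0.0375 q [ 0.17  0.06  1.7  -0.01  1.38  0.23]
shift cm [ 0.04  0.1  -6.42] turn -0.0 mm dist 64.2061927923703
```

Call:
{"name": "play_rows", "arguments": {
  "increments": [
    [[0,0.01,-0.7,0],[0,0.02,-1.4,0],[0,0.03,-2.1,0],[0,0.04,-2.8,0],[0,0.05,-3.5,0]]
  ]
}}

```text
t: 13.8
tool_pos: [0.5391, 0.1382, 0.19]
orientation: [3.129, -0.094, 0.0]
force: [2.2, 2.0, -11.0]
opening: 0.0375
```

Call:
{"name": "play_rows", "arguments": {
  "increments": [
    [[0,0.01,-0.6,0],[0,0.02,-1.2,0],[0,0.03,-1.8,0],[0,0.03,-2.2,0],[0,0.03,-2.5,0]]
  ]
}}

```text
t: 14.3
tool_pos: [0.539, 0.1382, 0.2154]
orientation: [3.129, -0.094, 0.0]
force: [1.5, 0.8, -9.5]
opening: 0.0374
```

```bash
python3 goto.py 0.5395 0.138 0.219 -3.4
```

```text
t 14.3 pos [0.539  0.1382 0.2154] yaw -3.43 tilt [-1.000e-04 -1.130e-02 -9.999e-01] F [ 1.5  0.8 -9.5] open 0.0374 q [ 0.17  0.02  1.63 -0.01  1.49  0.23]
shift cm [ 0.05  0.02 -0.36] turn -0.0 mm dist 3.678247076844689
```

Call:
{"name": "play_rows", "arguments": {
  "increments": [
    [[0,0,-0.2,0],[0,0,-0.4,0],[0,0,-0.4,0]]
  ]
}}

```text
t: 14.6
tool_pos: [0.539, 0.1382, 0.2193]
orientation: [3.129, -0.094, 0.0]
force: [2.2, 1.2, -10.7]
opening: 0.0377
```

Call:
{"name": "play_rows", "arguments": {
  "increments": [
    [[0,0,-0.1,0],[0,0,-0.2,0],[0,0,-0.2,0]]
  ]
}}

```text
t: 14.9
tool_pos: [0.5387, 0.1381, 0.2195]
orientation: [3.128, -0.094, -0.002]
force: [6.1, 1.3, -20.8]
opening: 0.0378
```

Call:
{"name": "play_rows", "arguments": {
  "increments": [
    [[0,0,-0.1,0],[0,0,-0.1,0],[0,0,-0.1,0]]
  ],
  "squeeze": 40
}}

```text
t: 15.2
tool_pos: [0.5388, 0.1381, 0.2194]
orientation: [3.128, -0.094, -0.003]
force: [5.9, 1.8, -18.3]
opening: 0.0376
```

```bash
python3 - <<'E'
from h import *
import subprocess
p,d=read_camera('side'); cv2.imwrite("pics/side9.png",p)
c=p[120:270,140:320]; cv2.imwrite("pics/side9c.png",cv2.resize(c,None,fx=4.4,fy=4,interpolation=cv2.INTER_CUBIC))
p,d=read_camera('top'); cv2.imwrite("pics/top9.png",p)
dd=d[196:208,155:190]
# lens top from top view
vs,us=np.mgrid[196:212,150:200]; P=atdepth('top',np.c_[us.ravel(),vs.ravel()],d[196:212,150:200].ravel()); P=P[P[:,2]>.1]
print('z hist',np.histogram(P[:,2],bins=np.arange(.1,.4,.01)))
s=read_state(); print(s['t'],s['tool_pos'],s['force'],s['opening'])
E
```

```text
z hist (array([ 0,  0,  0,  0,  0,  0,  0,  0,  0,  0,  0,  0,  6,  6, 15,  0,  0,
        0,  0,  0, 25, 49,  0,  0,  0,  0,  0,  5,  5,  0]), array([0.1 , 0.11, 0.12, 0.13, 0.14, 0.15, 0.16, 0.17, 0.18, 0.19, 0.2 ,
       0.21, 0.22, 0.23, 0.24, 0.25, 0.26, 0.27, 0.28, 0.29, 0.3 , 0.31,
       0.32, 0.33, 0.34, 0.35, 0.36, 0.37, 0.38, 0.39, 0.4 ]))
15.3 [0.53879852 0.13807347 0.21943781] [  4.64915801   1.58344322 -18.82799757] 0.03781762860961515
```

View pics/side9c.png

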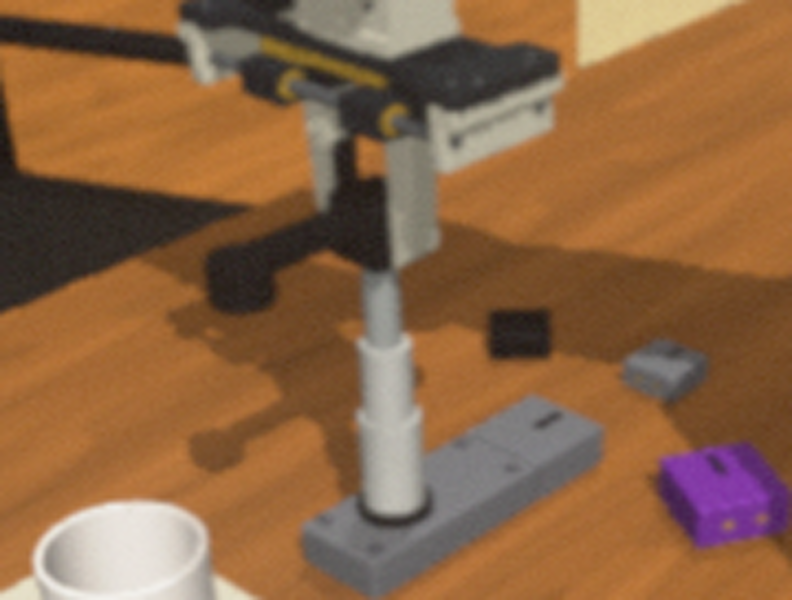

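View pics/top9.png

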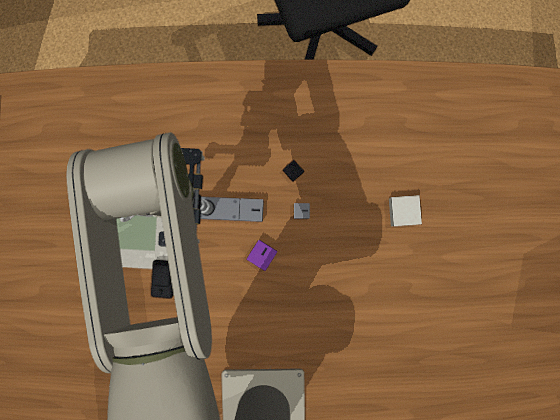

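Both sections are visibly out: the collars are at crop (385,345) and (390,412), and the head's underside is at (385,268). One numeric check of those heights and of the pack before handing in.

```bash
python3 - <<'E'
from h import *
o=[.5372,.138]
q=proj('side',[[*o,z] for z in (.1,.15,.204)]); print('expected in crop',((q-[140,120]+.5)*[4.4,4]).round(0))
s=read_state(); print(s['t'],s['tool_pos'],s['force'],s['opening'])
E
python3 chk.py pics/top9.png
```

```text
expected in crop [[395. 415.]
 [390. 342.]
 [385. 258.]]
15.3 [0.53879852 0.13807347 0.21943781] [  4.64915801   1.58344322 -18.82799757] 0.03781762860961515
far foot 18 angle 87.28 x at y=53: 560.93 rms 0.09 mean [562.3  80.8]
far pack 19 angle 86.45 x at y=53: 561.04 rms 0.19 mean [559.1  22.3]
near foot 18 angle 86.62 x at y=53: 502.79 rms 0.12 mean [504.4  81.1]
near pack 19 angle 86.53 x at y=53: 502.85 rms 0.11 mean [501.   22.8]
```

```bash
python3 -c "
from plant import *
print(close_job()); s=read_state(); print(s['t'],s['tool_pos'],s['force'],s['opening'])"
```

```text
the job is handed in; nothing more can be done
None
the job is handed in; nothing more can be done
```

The pack is docked against the foot, and the column is out to its second stop with the arm still holding the head. I handed the job in at about 15.3 s. `close_job()` gives no verdict, and the state could not be read afterwards.

- **Pack:** I gripped the larger grey pack, slid it contacts first against the foot and pressed it home until it stalled at about 14 N. The first placing was about 1.1 mm off to the side, so I regripped it and corrected that. The last top view shows the sides in line to about 0.1 mm and the seam closed. The fitted edge angles of pack and foot agree to 0.1° on the near side. On the far side they differ by 0.8°, which I put down to a shadow or the small number of pixels.
- **Head:** I squeezed the head until the jaws read about 37.7 mm, which means the button was fully in, then lifted it straight up. It went past the first stop to the hard second stop, with the tool 100 mm above its stowed height and the downward force rising from about 10 to 19–21 N.
- **Last checks:** In the side view the two tube collars sit where both sections fully out should put them. The head's underside appeared about 10 enlarged-crop pixels (roughly 2–3 camera pixels) lower than expected, which fits its near corner being in front. The arm holds the head with a light upward pull and a 40 N grip, with no slip seen.
- **Bystanders:** I did not touch the mug, mouse or note block. The mouse and note block look unmoved in the last top view; the arm hid the mug there, and the last side view showed only part of it.

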